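# Log two marks on a manual x-y stage

## Task

Slide the stage's carrier by its black knob until the fixed pointer's tip stands over the dot in the middle of the cross mark, let it rest there and press the white button on the switch box fully down to log the point. Then bring the dot of the ring mark under the pointer, log it the same way, and leave the stage there with the button up. Press the button nowhere but over these two dots, and leave the other things on the desk where they are.

Things in the scene. Friction and masses are not known exactly. Their poses are not given: they have to be found in the camera images.
- stage: Base of the x-y stage, fixed to the desk: a grey plate 120 mm (x) by 190 mm (y); origin at the centre of its underside, its x and y axes parallel to the slides. On crossed slides it bears a white carrier plate 116x112 mm with its top 43 mm above the desk. A post (36x30 mm, 91 mm high) stands 125 mm from the origin on the +y side and holds the pointer's arm.
- pointer_tip (a point): Tip of the fixed steel pointer needle, straight above the stage's origin, 53 mm above the desk and 3.5 mm above the disc; axes as the stage's. It hangs from a level arm (12 mm wide, top 90 mm above the desk) that runs along +y from near the tip to the post.
- disc: Aluminium disc on the carrier, 100 mm across, 6 mm thick, bearing four marks with their middles 32 mm from its centre: cross, square, ring, triangle. Origin at the centre of its underside; under the pointer tip when both slides read 0. It is seated at any angle, too stiff to turn, and rides with the carrier.
- knob (a point): Middle of the upright black round knob that moves the carrier: 30 mm across, from 46 to 90 mm above the desk, this point at 68 mm. Rigid on the carrier's 44 mm wide tongue, 107 mm from the disc's centre on the stage's -y side. It can be taken across in any direction and drawn sideways in x and y against about 2.5 N of friction per slide; it does not lift or turn, and stays where left.
- cross (a point): Middle of the cross mark's dark dot (8 mm across), on the disc's top face. Four separate straight arms, 24 mm over all, round the dot; 32 mm from the disc's centre, opposite the ring.
- ring (a point): Middle of the ring mark's dark dot (8 mm across), on the disc's top face. A circle 21 mm across round the dot; 32 mm from the disc's centre, opposite the cross. The two other marks, a square and a triangle, each with such a dot, are not wanted.
- slide_x (a joint): Carrier's slide along the stage's x axis, -0.042 to 0.042 m; grows as carrier, disc and knob move to the stage's +x. No spring.
- slide_y (a joint): Slide along the stage's y axis, -0.042 to 0.042 m; grows as carrier, disc and knob move to the stage's +y (towards the post). No spring.
- log_button (a joint): Travel of the log button: 0 up, 0.007 m fully down; it logs beyond 0.004 m. A spring returns it; fully down takes 5 N.
- log_button_top (a point): Centre of the top of the round white push button, 40 mm across, 55 mm above the desk when up; pressed straight down. It stands in the middle of a grey switch box (90x72 mm, 32 mm high) fixed to the desk, to the right of the stage.
- by_mouse: Bystander, to be left alone: computer mouse, 112x62x40 (mm), loose; origin at the centre of its underside.
- by_timer: Bystander, to be left alone: white bench timer, 41x68x50 (mm), loose; origin at the centre of its underside.
- by_mount_bottle: Bystander, to be left alone: small brown bottle with white cap, 26 across, 62 tall (mm), loose; origin at the centre of its underside.
- by_dust_cap: Bystander, to be left alone: flat black round cap, 36 across, 12 tall (mm), loose; origin at the centre of its underside.
- by_dish_2: Bystander, to be left alone: clear culture dish with lid, 62 across, 14 tall (mm), loose; origin at the centre of its underside.
- by_tweezers: Bystander, to be left alone: steel tweezers, 124x12x8 (mm), loose; origin at the centre of its underside.
- by_objective_case_0: Bystander, to be left alone: white round case with black screw lid, 45 across, 66 tall (mm), loose; origin at the centre of its underside.
Things that resemble listed ones, but are neither listed nor needed, are in the scene too. Leave any purple look-alike of the part that bears log_button alone.

How it is judged:
By the outcome, as a careful person would: the job done as asked, in the order asked, and still so for the second after the job is handed in, with the robot touching nothing.
It also fails if it takes over 72 s, if anything falls off the work surface, if the arm or the gripper's body presses on something with over 40 N, if the wrist force passes 120 N, or if a joint passes its speed limit or range.

## Robot

A 6-joint arm with a two-finger parallel gripper is mounted at the origin on a cart in front of the work surface, level with it; the furniture and walls round the work are solid. World frame = base frame: x ahead of the robot, y to its left, z up, the work surface at z = 0. Lengths are in m, angles in degrees, forces in N, time in s.
With the tool pointing down it reaches from about 0.25 to 0.725 m from the base axis. Payload 9.7 kg.
Tool frame: the origin (TCP) lies midway between the tips of the shut fingers; the grasp point (between the pads) lies 19 mm behind it (bot.hold_point_z is the distance from the TCP to the grasp point, in m); z points along the fingers, y is the line along which they close (so a half turn about z gives the same grasp; the last joint's range is limited). The gripper opens to 85 mm and grips with 20 to 120 N. Pads are 22 mm wide; open, the fingers measure 114 mm over their backs; the gripper's body (76 mm by 85 mm) begins 54 mm behind the grasp point. The pads swing forward as they close: fully open they stand 13 mm farther back than shut.
Start: joints at [69.213, 4.979, 10.078, 95.1, 0, 90], TCP at [0.195, 0.514, 0.231] pointing down, gripper open.
Joint ranges: [-179.16, 179.16], [-48.56, 103.87], [-65.8, 70.77], [-126.05, 130.52], [-82.76, 87.17], [-180, 180]. Speed limits (degrees/s): [127.2, 127.2, 147.25, 180, 180, 180].

## Interface

Orientations are given as [roll, pitch, yaw] about the fixed x, y, z axes, in that order (R = Rz(yaw) Ry(pitch) Rx(roll)).
In Python, from workcell import bot gives the robot as it stands.
- The arm moves only by the tool play_rows, never from a script. Its argument "steps" is a list that holds one entry, the list of rows, each a list of 4 numbers: the shift along the tool's x, y, z in m, then the turn about the tool's z in rad. In form: [[[tx, ty, tz, yaw], ...]]. A call has exactly 5 rows; each row shifts and turns the commanded pose from where the row before left it, along the tool's axes as they then stand; what a row does not reach is not made up. A row lasts 1/12 s, in which the tool goes at most 41.7 mm and 7.16 degrees, less where a joint would pass 70% of its speed; a pose out of reach is approached as far as the arm can. A call is refused whole if a number of a shift passes 0.0417 or a number of a turn 0.125, either way. A call with a gripper value outside its range is refused whole. "gripper" is the finger opening in m, from 0 to 0.0854, set as the call begins (left out, the last holds). The fingers move at their own pace and stop on an object; "squeeze" is the grip in N (left out, the last holds). Time passes only in rows, so rows that do not move let the fingers close, or fill a call up. It gives the time, the measured TCP pose, the force, the opening and the grip force at its end, in the units of the state.
- bot.get_obs(): the state, without advancing time (a new reading comes with each control period).
- bot.camera(name): name is "scene" or "top"; returns a dict with "img" (480x640x3 uint8, blue, green, red), "vfov" (degrees; the focal length in pixels is half the picture's height over the tangent of half this angle, whatever the lens; pixels are square), "cx", "cy" (the principal point, pixels), "D" ([k1, k2, p1, p2, k3] as OpenCV has them; the pictures are not rectified), "xyz" and "attitude" of the camera in the world. Camera axes: x right, y down, z forward; pixel columns grow to the right and rows downward; lengths in m; the calibration is good to about 2 mm. A picture is of the moment at which its call begins. There is no depth.
- bot.job_done(): hands the job in; it is judged then, once.
The state is a dict: "time": time; "q": joint angles; "qd": joint speeds; "joint_efforts": joint torques, N m; "ee_pos": TCP position; "tcp_rot": TCP orientation; "wrist_force": force on the tool from outside, world axes, zero at the start; "torque": the same for the moment, N m; "opening": finger opening in m; "grasp_force": force on a finger pad.
Only numpy, scipy, OpenCV 4.12 (cv2) and the standard library are available. Lean on these libraries where they do the work, as an engineer would, in place of code of your own. Each camera call takes 0.05 s, during which the arm holds its last target. There are 200 camera calls.

## Working session

There is one attempt and no reset: what is moved stays moved. The work goes in short steps, Python scripts to look and compute and a tool call to move; the robot and the scene stay as the last step left them, time stands still between calls to the robot, and variables do not carry over. Pictures are saved under pics/ and viewed, at most 10 in all, crops included, and the job is handed in when it is done.

Besides the shell and the picture viewer there is one more tool, called after "Call:" by a JSON object that holds its "fn" and its "kwargs", one argument or row to a line. play_rows: Moves the arm, as the interface text tells. Its arguments: {"type":"object","properties":{"steps":{"type":"array","items":{"type":"array","items":{"type":"array","items":{"type":"number"}}}},"gripper":{"type":"number"},"squeeze":{"type":"number"}},"required":["steps"]}

```bash
mkdir -p pics
cat > h.py <<'E'
import numpy as np, cv2
from scipy.spatial.transform import Rotation as R
from workcell import bot
def cam(n):
    c=bot.camera(n); h,w=c["img"].shape[:2]; f=h/2/np.tan(np.radians(c["vfov"])/2)
    c["K"]=np.array([[f,0,c["cx"]],[0,f,c["cy"]],[0,0,1.]]); c["D"]=np.array(c["D"],float)
    c["R"]=R.from_euler("xyz",c["attitude"],degrees=True).as_matrix(); c["xyz"]=np.array(c["xyz"]); return c
def ray(c,uv):
    p=cv2.undistortPoints(np.array(uv,float).reshape(-1,1,2),c["K"],c["D"]).reshape(-1,2)
    return np.c_[p,np.ones(len(p))]@c["R"].T
def onz(c,uv,z):
    d=ray(c,uv); return c["xyz"]+d*((z-c["xyz"][2])/d[:,2])[:,None]
def proj(c,P):
    P=(np.atleast_2d(P)-c["xyz"])@c["R"]
    return cv2.projectPoints(P.reshape(-1,1,3),np.zeros(3),np.zeros(3),c["K"],c["D"])[0].reshape(-1,2)
E
python3 - <<'E'
from h import *
for n in("top","scene"):
    c=cam(n); cv2.imwrite(f"pics/{n}0.png",c["img"]); print(n,c["xyz"],c["attitude"],c["vfov"],c["D"])
print(bot.get_obs())
E
```

```text
top [ 0.37085559 -0.05323225  0.98214288] [-171.11526392   -0.40559953  -89.90647485] 54.61861395383238 [-0.04750021  0.          0.          0.          0.        ]
scene [ 0.06824899 -0.9451251   1.15354192] [-1.36733000e+02  1.11801541e-01 -2.80996336e+01] 43.18172599546246 [-0.20323101  0.          0.          0.          0.        ]
{'time': 0.1, 'q': array([6.92134561e+01, 5.00867429e+00, 1.00388492e+01, 9.50993208e+01,
       3.67795521e-04, 9.00023105e+01]), 'qd': array([-0.05146751, -0.09985044,  0.04068417,  0.04685868,  0.02425815,
        0.05181029]), 'joint_efforts': array([ 2.91503766e-04, -5.21558475e+01,  4.65654266e+01,  1.60783710e-02,
        3.56472697e-05,  3.41375141e-05]), 'ee_pos': array([0.19511399, 0.51400996, 0.2306457 ]), 'tcp_rot': array([-1.79930854e+02, -3.65006937e-04,  1.59211145e+02]), 'wrist_force': array([ 0.73634928,  0.77494815, -0.18904036]), 'torque': array([-0.00598545,  0.02164382,  0.02494694]), 'grasp_force': 0.0, 'opening': 0.0858270108076412}
```

View pics/top0.png

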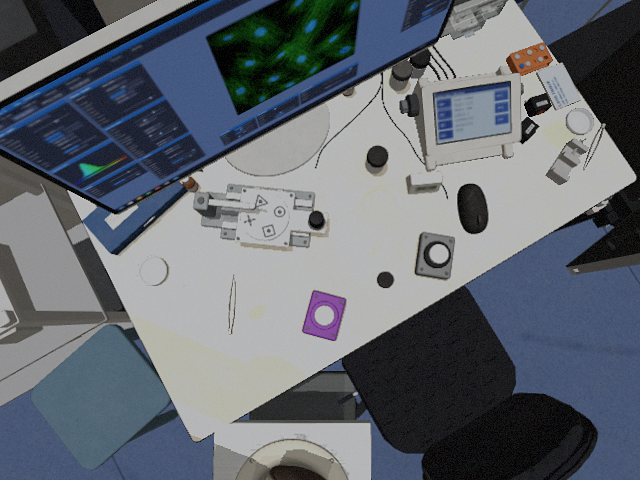

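View pics/scene0.png

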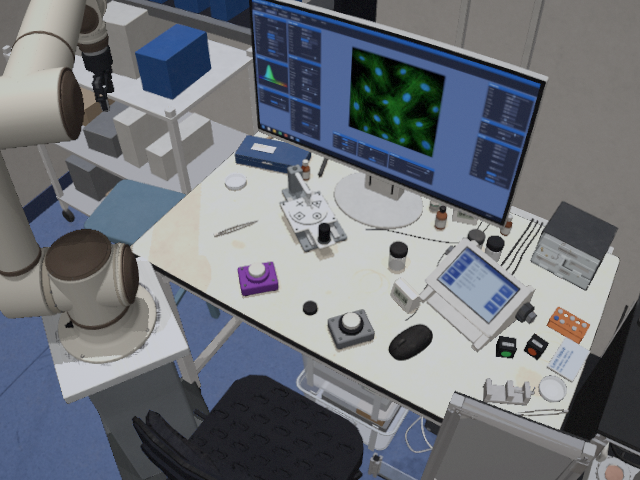

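Top view: the stage is at about (265,215), with the post at (203,200) and the black knob at (316,219). There are two button boxes: grey at (437,254) and a purple look-alike at (324,315). The grey one fits, as it is a grey box to the right of the stage. The enlarged crop below should confirm it.

Run:
```python
from h import *
t=cv2.imread("pics/top0.png"); s=cv2.imread("pics/scene0.png")
a=cv2.resize(t[170:260,185:335],None,fx=5.2,fy=5.2,interpolation=cv2.INTER_CUBIC)[:,:780]
cv2.imwrite("pics/cropA.png",a)
b=cv2.resize(t[225:285,405:470],(390,360),interpolation=cv2.INTER_CUBIC); d=cv2.resize(s[175:255,275:350],(390,416),interpolation=cv2.INTER_CUBIC)[:360]
cv2.imwrite("pics/cropB.png",np.hstack([b,d]))
c=cam("top"); e=cam("scene")
def blobs(img,roi,f,lo,hi):
    x0,y0,x1,y1=roi; g=img[y0:y1,x0:x1]; m=f(g).astype(np.uint8)
    n,l,st,ce=cv2.connectedComponentsWithStats(m)
    return [(np.round(ce[i]+[x0,y0],2).tolist(),st[i].tolist()[2:]) for i in range(1,n) if lo<st[i,4]<hi]
dark=lambda g:g.max(2)<60
br=lambda g:g.min(2)>200
print("top knob",blobs(c["img"],(300,205,335,235),dark,20,2000))
print("scene knob",blobs(e["img"],(310,215,340,250),dark,20,2000))
print("top btn",blobs(c["img"],(415,232,458,280),br,20,2000))
print("scene btn",blobs(e["img"],(330,305,370,345),br,20,2000))
dk=lambda g:g.max(2)<110
print("marks",blobs(c["img"],(240,190,297,245),dk,3,200))
for n,uv,z in(("knob",(316,218),.09),("btn",(437,254),.055),("post",(202,200),.091)): print(n,onz(c,[uv],z))
```

```text
top knob [([316.19, 219.77], [15, 19, 215])]
scene knob [([323.92, 232.88], [12, 20, 205])]
top btn []
scene btn []
marks [([244.2, 190.4], [3, 2, 5]), ([290.75, 195.0], [2, 3, 4]), ([295.5, 197.5], [2, 2, 4]), ([259.88, 201.12], [3, 3, 8]), ([254.33, 207.17], [7, 6, 12]), ([294.78, 206.78], [3, 4, 9]), ([279.0, 211.5], [3, 2, 6]), ([284.0, 211.5], [1, 4, 4]), ([249.0, 220.29], [3, 3, 7]), ([268.0, 230.29], [3, 3, 7]), ([290.46, 239.38], [4, 11, 26])]
knob [[ 0.55370035 -0.04709759  0.09      ]]
btn [[ 0.48764485 -0.29136806  0.055     ]]
post [[0.5891176  0.17767636 0.091     ]]
```

View pics/cropA.png

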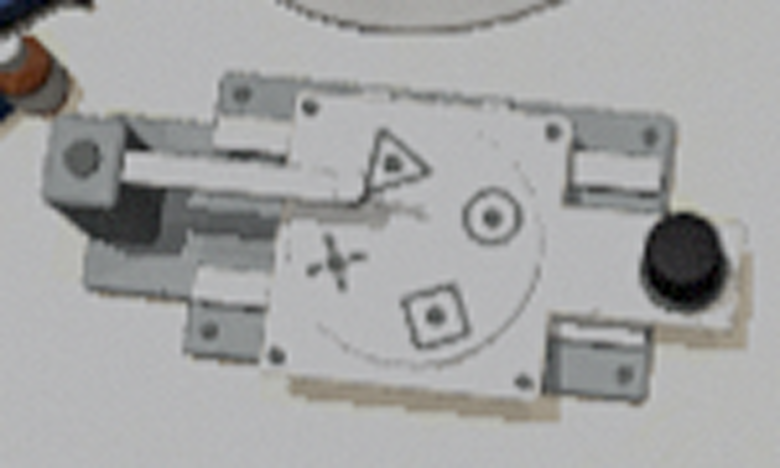

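View pics/cropB.png

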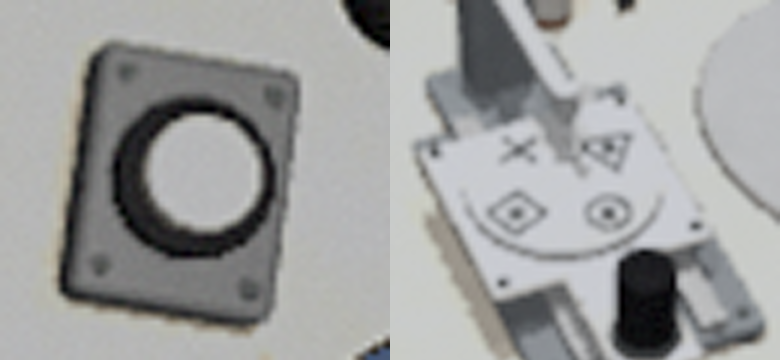

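Crop A shows cross (337,262), ring (492,218), square (436,316), triangle (393,164) and knob top at about (682,242). Crop B confirms the grey box with the white button, with its centre at about (208,172) in the left half.

```bash
cat >> h.py <<'E'
def up(c,uv,z):  # crop A pixels
    return onz(c,(np.array(uv,float)+.5)/5.2-.5+np.array([185,170]),z)
def dotc(img,uv,r=3):
    g=img.min(2).astype(float); x,y=np.round(uv).astype(int)
    for _ in range(5):
        yy,xx=np.mgrid[-r:r+1,-r:r+1]; x,y=np.round(uv).astype(int)
        p=g[y-r:y+r+1,x-r:x+r+1]; w=np.clip(190-p,0,None)*((xx+x-uv[0])**2+(yy+y-uv[1])**2<=2.3**2)
        uv=np.array([(w*(xx+x)).sum(),(w*(yy+y)).sum()])/w.sum()
    return uv
E
python3 - <<'E'
from h import *
c=cam("top"); e=cam("scene")
A=dict(cross=(337,262),ring=(492,218),square=(436,316),tri=(393,164))
P={}
for k,v in A.items():
    uv=dotc(c["img"],(np.array(v)+.5)/5.2-.5+[185,170]); P[k]=onz(c,[uv],.0495)[0,:2]; print(k,uv.round(2),P[k].round(4),up(c,[v],.0495)[0,:2].round(4))
ctr=sum(P.values())/4; print("disc",ctr,"r",[round(np.linalg.norm(p-ctr),4) for p in P.values()])
cs=up(c,[(310,107),(553,132),(277,355),(524,382)],.043)[:,:2]; print("carrier ctr",cs.mean(0))
for z in(.008,.012,.016):
    b=up(c,[(242,94),(650,136),(208,330),(625,375)],z)[:,:2]; print("base ctr",z,b.mean(0).round(4),"long",np.linalg.norm(b[1]-b[0]),np.degrees(np.arctan2(*(b[0]+b[2]-b[1]-b[3])[::-1])))
b=up(c,[(222,73),(675,117)],.012);print("edge len",np.linalg.norm(b[1]-b[0]))
v=cs[0]+cs[2]-cs[1]-cs[3]; print("ang carrier",np.degrees(np.arctan2(v[1],v[0])))
print("post top",up(c,[(82,157)],.091), "knob top",up(c,[(684,243)],.09))
print("btn",onz(c,[(439.2,253.2)],.055))
# scene view
S=lambda uv,z:onz(e,(np.array(uv,float)+.5)/5.2-.5-np.array([390/5.2,0])+[275,175],z)[:,:2].round(4)
print("scene dots cross,ring,sq,tri",S([(518,151),(608,213),(516,214),(606,149)],.0495),"tip",S([(586,176)],.053))
print("tip proj top (post-125)", )
E
```

```text
cross [249.21 220.16] [0.5571 0.0897] [0.5575 0.0894]
ring [279.15 211.5 ] [0.5754 0.0288] [0.5753 0.0287]
square [268.34 230.41] [0.5359 0.0502] [0.536 0.05 ]
tri [260.06 201.2 ] [0.597  0.0685] [0.5971 0.0682]
disc [0.56635607 0.05928973] r [np.float64(0.0318), np.float64(0.0318), np.float64(0.0317), np.float64(0.0319)]
carrier ctr [0.56659051 0.05923618]
base ctr 0.008 [0.5782 0.0574] long 0.17062969012087928 84.01486676131591
base ctr 0.012 [0.5773 0.0569] long 0.16992905495163865 84.01486676131587
base ctr 0.016 [0.5765 0.0565] long 0.169228419782398 84.0148667613159
edge len 0.1888162168259664
ang carrier 83.9818627511313
post top [[0.58954176 0.18093156 0.091     ]] knob top [[ 0.55704273 -0.04734864  0.09      ]]
btn [[ 0.48928087 -0.29590443  0.055     ]]
scene dots cross,ring,sq,tri [[0.5599 0.0904]
 [0.5792 0.0299]
 [0.5388 0.0508]
 [0.5997 0.0707]] tip [[0.5801 0.055 ]]
tip proj top (post-125)
```

Call:
{"fn": "play_rows", "kwargs": {
  "steps": [
    [[0,0,0,0.06],[0,0,0,0.12],[0,0,0,0.12],[0,0,0,0.12],[0,0,0,0.12]]
  ],
  "gripper": 0.06
}}

```text
time: 0.72
ee_pos: [0.1952, 0.5142, 0.2312]
tcp_rot: [-180.0, 0.0, 127.9]
wrist_force: [0.0, -0.5, 0.1]
opening: 0.0597
grasp_force: 0.0
```

Call:
{"fn": "play_rows", "kwargs": {
  "steps": [
    [[0,0,0,0.12],[0,0,0,0.12],[0,0,0,0.12],[0,0,0,0.12],[0,0,0,0.12]]
  ]
}}

```text
time: 1.13
ee_pos: [0.1952, 0.5142, 0.2312]
tcp_rot: [-180.0, 0.0, 93.6]
wrist_force: [-0.2, 0.2, 1.2]
opening: 0.0601
grasp_force: 0.0
```

Call:
{"fn": "play_rows", "kwargs": {
  "steps": [
    [[0,0,0,0.1],[0,0,0,0.07],[-0.01,0.008,0,0],[-0.02,0.016,0,0],[-0.026,0.0209,0,0]]
  ]
}}

```text
time: 1.55
ee_pos: [0.234, 0.4535, 0.2307]
tcp_rot: [-180.0, 0.0, 84.4]
wrist_force: [0.3, 0.2, 1.2]
opening: 0.0599
grasp_force: 0.0
```

Call:
{"fn": "play_rows", "kwargs": {
  "steps": [
    [[-0.026,0.0209,0,0],[-0.026,0.0209,0,0],[-0.026,0.0209,0,0],[-0.026,0.0209,0,0],[-0.026,0.0209,0,0]]
  ]
}}

```text
time: 1.97
ee_pos: [0.3254, 0.3119, 0.2314]
tcp_rot: [180.0, -0.0, 84.3]
wrist_force: [0.2, 1.2, 0.5]
opening: 0.0596
grasp_force: 0.0
```

Call:
{"fn": "play_rows", "kwargs": {
  "steps": [
    [[-0.026,0.0209,0,0],[-0.026,0.0209,0,0],[-0.026,0.0209,0,0],[-0.026,0.0209,0,0],[-0.026,0.0209,0,0]]
  ]
}}

```text
time: 2.38
ee_pos: [0.416, 0.1718, 0.2315]
tcp_rot: [180.0, -0.0, 84.3]
wrist_force: [0.2, 0.0, 0.2]
opening: 0.0599
grasp_force: 0.0
```

Call:
{"fn": "play_rows", "kwargs": {
  "steps": [
    [[-0.026,0.0209,0,0],[-0.026,0.0209,0,0],[-0.02,0.016,0,0],[-0.01,0.008,0,0],[0,0,0,0]]
  ]
}}

```text
time: 2.8
ee_pos: [0.4733, 0.0835, 0.2309]
tcp_rot: [-180.0, 0.0, 84.1]
wrist_force: [0.1, 0.4, -0.9]
opening: 0.0602
grasp_force: 0.0
```

Call:
{"fn": "play_rows", "kwargs": {
  "steps": [
    [[-0.024,0.019,0,0],[-0.024,0.019,0,0],[-0.024,0.019,0,0],[-0.024,0.019,0,0],[-0.0254,0.0194,0,0]]
  ]
}}

```text
time: 3.22
ee_pos: [0.5554, -0.0448, 0.2315]
tcp_rot: [180.0, -0.0, 84.3]
wrist_force: [-0.1, 0.6, 0.0]
opening: 0.0602
grasp_force: 0.0
```

Call:
{"fn": "play_rows", "kwargs": {
  "steps": [
    [[0,0,0.02,0],[0,0,0.03,0],[0,0,0.03,0],[0,0,0,0],[0,0,0,0]]
  ]
}}

```text
time: 3.63
ee_pos: [0.554, -0.0439, 0.1507]
tcp_rot: [-179.8, -0.0, 84.2]
wrist_force: [-0.4, 0.5, 1.0]
opening: 0.0599
grasp_force: 0.0
```

Run:
```python
from h import *
print(bot.get_obs()["ee_pos"])
c=cam("top");e=cam("scene")
cv2.imwrite("pics/a1.png",np.hstack([cv2.resize(c["img"][150:270,240:360],(400,400)),cv2.resize(e["img"][150:270,260:380],(400,400))]))
```

```text
[ 0.55401769 -0.04388697  0.15068714]
```

View pics/a1.png

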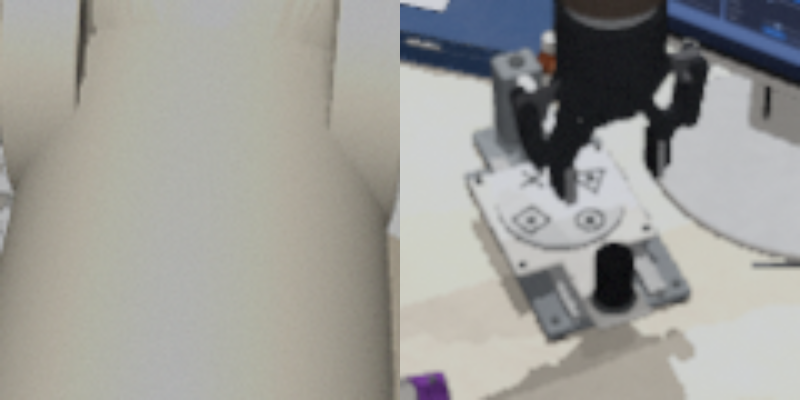

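The top view is blocked by the arm. The scene view shows the fingers above the knob and all the marks visible.

Call:
{"fn": "play_rows", "kwargs": {
  "steps": [
    [[-0.003,0.0015,0.02,0],[0,0,0.025,0],[0,0,0.025,0],[0,0,0.018,0],[0,0,0.01,0]]
  ]
}}

```text
time: 4.15
ee_pos: [0.5567, -0.0476, 0.0533]
tcp_rot: [180.0, -0.0, 84.2]
wrist_force: [0.3, -0.3, -0.3]
opening: 0.0596
grasp_force: 0.0
```

Call:
{"fn": "play_rows", "kwargs": {
  "steps": [
    [[0,0,0,0],[0,0,0,0],[0,0,0,0],[0,0,0,0],[0,0,0,0]]
  ],
  "gripper": 0.02,
  "squeeze": 40
}}

```text
time: 4.57
ee_pos: [0.5575, -0.0479, 0.0554]
tcp_rot: [179.8, -0.0, 84.2]
wrist_force: [-1.5, 0.9, 6.5]
opening: 0.029
grasp_force: 40.0
```

Call:
{"fn": "play_rows", "kwargs": {
  "steps": [
    [[0,0,0,0],[0,0,0,0],[0,0,0,0],[0,0,0,0],[0,0,0,0]]
  ]
}}

```text
time: 4.98
ee_pos: [0.5575, -0.0479, 0.0555]
tcp_rot: [179.8, -0.0, 84.2]
wrist_force: [-1.7, 0.0, 6.8]
opening: 0.0289
grasp_force: 40.1
```

```bash
cat >> h.py <<'E'
TIP=np.array([.5768,.0566]); XS=np.array([.9945,-.1045]); YS=np.array([.1045,.9945])
def scene_dots(e,guess,bias):
    """guess: world xy of dots (top frame); returns refined xy in top frame + pixels"""
    out=[]
    for g in guess:
        uv=dotc(e["img"],proj(e,[*(np.array(g)+bias),.0495])[0]); out.append((uv,onz(e,[uv],.0495)[0,:2]-bias))
    return out
E
python3 - <<'E'
from h import *
e=cam("scene"); o=bot.get_obs(); print(o["ee_pos"],o["opening"],o["grasp_force"])
b=np.array([.0030,.0013])
for n,g in(("cross",(.5571,.0897)),("ring",(.5754,.0288)),("square",(.5359,.0502)),("tri",(.597,.0685))):
    uv,p=scene_dots(e,[g],b)[0]; d=TIP-p; print(n,uv.round(1),p.round(4),"to tip stage x,y",(d@XS).round(4),(d@YS).round(4))
E
```

```text
[ 0.55750622 -0.04788521  0.05542914] 0.028813732077036816 40.09344935417175
cross [299.7 203. ] [0.559  0.0906] to tip stage x,y 0.0212 -0.032
ring [316.  215.5] [0.5751 0.0294] to tip stage x,y -0.0012 0.0272
square [300.4 215.2] [0.5401 0.0493] to tip stage x,y 0.0357 0.0111
tri [316.5 203.5] [0.5971 0.0681] to tip stage x,y -0.019 -0.0135
```

Call:
{"fn": "play_rows", "kwargs": {
  "steps": [
    [[-0.004,0.003,0,0],[-0.006,0.004,0,0],[-0.007,0.005,0,0],[-0.007,0.005,0,0],[-0.007,0.005,0,0]]
  ]
}}

```text
time: 5.45
ee_pos: [0.5761, -0.0808, 0.0554]
tcp_rot: [179.9, -0.1, 84.2]
wrist_force: [-3.4, 3.4, 8.0]
opening: 0.0289
grasp_force: 40.2
```

Call:
{"fn": "play_rows", "kwargs": {
  "steps": [
    [[0,0,0,0],[0,0,0,0],[0,0,0,0],[0,0,0,0],[0,0,0,0]]
  ]
}}

```text
time: 5.87
ee_pos: [0.5768, -0.0817, 0.0555]
tcp_rot: [179.7, 0.1, 84.1]
wrist_force: [2.7, -3.1, 5.5]
opening: 0.0288
grasp_force: 40.0
```

Run:
```python
from h import *
e=cam("scene"); o=bot.get_obs(); print(o["ee_pos"],o["wrist_force"],o["torque"])
cv2.imwrite("pics/a2.png",cv2.resize(e["img"][170:260,270:370],None,fx=6,fy=6,interpolation=cv2.INTER_CUBIC))
print(proj(e,[*(TIP+[.003,.0013]),.053]))
```

```text
[ 0.57674278 -0.0817081   0.05553758] [ 2.74154755 -2.3664678   5.29974043] [-0.4527251  -0.12228895 -0.02703897]
[[311.66024036 207.79955996]]
```

View pics/a2.png

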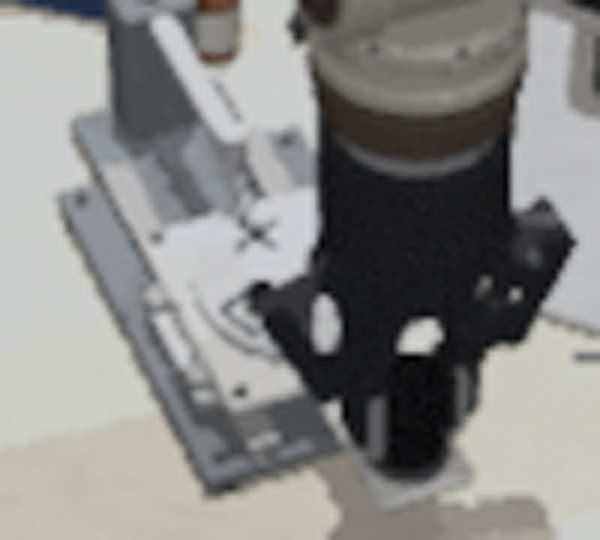

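The view shows the cross at about px (312.5,208.7), close to the expected tip at (311.7,207.8). I'll release, lift, go over to the button, and check with the top camera before pressing.

Call:
{"fn": "play_rows", "kwargs": {
  "steps": [
    [[0,0,0,0],[0,0,0,0],[0,0,0,0],[0,0,0,0],[0,0,0,0]]
  ],
  "gripper": 0.06
}}

```text
time: 6.33
ee_pos: [0.575, -0.0809, 0.0532]
tcp_rot: [-180.0, -0.0, 84.2]
wrist_force: [-0.1, -0.2, -0.4]
opening: 0.0601
grasp_force: 0.0
```

Call:
{"fn": "play_rows", "kwargs": {
  "steps": [
    [[0,0,-0.015,0],[0,0,-0.03,0],[0,0,-0.03,0],[0,0,-0.03,0],[0,0,-0.02,0]]
  ]
}}

```text
time: 6.75
ee_pos: [0.5755, -0.081, 0.1813]
tcp_rot: [179.9, 0.0, 84.2]
wrist_force: [1.0, 0.1, 0.6]
opening: 0.0604
grasp_force: 0.0
```

Call:
{"fn": "play_rows", "kwargs": {
  "steps": [
    [[-0.02,-0.006,0,0],[-0.03,-0.009,0,0],[-0.03,-0.009,0,0],[-0.03,-0.009,0,0],[-0.03,-0.009,0,0]]
  ],
  "gripper": 0
}}

```text
time: 7.17
ee_pos: [0.5184, -0.217, 0.1783]
tcp_rot: [-180.0, -0.0, 84.2]
wrist_force: [-0.2, 0.0, 0.2]
opening: 0.0004
grasp_force: 0.0
```

Call:
{"fn": "play_rows", "kwargs": {
  "steps": [
    [[-0.03,-0.009,0,0],[-0.03,-0.008,0,0],[-0.022,-0.006,0,0],[0,0,0,0],[0,0,0,0]]
  ]
}}

```text
time: 7.58
ee_pos: [0.4873, -0.2961, 0.1781]
tcp_rot: [-180.0, -0.0, 84.0]
wrist_force: [0.4, -0.4, -0.7]
opening: -0.0001
grasp_force: 0.0
```

```bash
cat >> h.py <<'E'
def check(name,tag,guess):
    c=cam("top"); uv=dotc(c["img"],proj(c,[*guess,.0495])[0]); p=onz(c,[uv],.0495)[0,:2]; d=TIP-p
    print(name,uv.round(2),p.round(4),"still to go stage x,y mm",(d@XS*1e3).round(2),(d@YS*1e3).round(2))
    cv2.imwrite(f"pics/{tag}.png",cv2.resize(c["img"][170:280,185:335],None,fx=5.2,fy=5.2,interpolation=cv2.INTER_CUBIC)); return c
E
python3 - <<'E'
from h import *
print(bot.get_obs()["ee_pos"])
c=check("cross","a3",TIP)
for n,g in(("ring",TIP+[.0183,-.0609]),("square",TIP+[-.0212,-.0395]),("tri",TIP+[.0399,-.0212])):
    uv=dotc(c["img"],proj(c,[*g,.0495])[0]); print(n,uv.round(2),onz(c,[uv],.0495)[0,:2].round(4))
E
```

```text
[ 0.48734293 -0.29606883  0.17808656]
cross [266.07 210.43] [0.5775 0.0557] still to go stage x,y mm -0.84 0.85
ring [295.79 201.73] [ 0.596  -0.0051]
square [285.22 220.74] [0.5561 0.0161]
tri [276.56 191.81] [0.6169 0.0348]
```

View pics/a3.png

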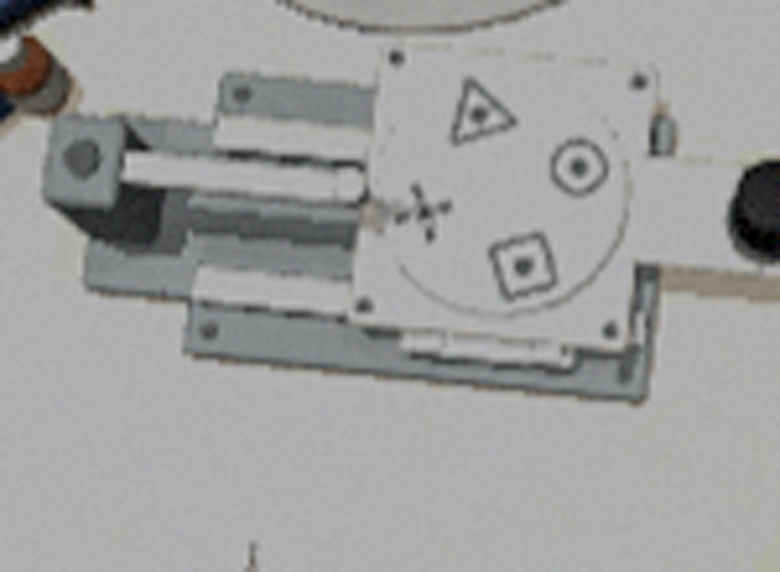

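Run:
```python
from h import *
t=cv2.imread("pics/top0.png").min(2); print(t[206:215,252:272])
c=cam("top"); e=cam("scene")
print("tip proj",proj(c,[*TIP,.053]),onz(c,[(266.3,210.6)],.053))
s=cv2.imread("pics/scene0.png").min(2); print(s[198:213,305:319]); print(proj(e,[*(TIP+[.003,.0013]),.053]))
```

```text
[[184 185 177  75  92  99 111 158 161 168 185 185 184 183 183 181 185 181
  179 183]
 [187 178 132  71 114 147 155 186 186 186 183 183 183 182 182 183 180 181
  182 182]
 [144 138  65  83 128 144 145 177 172 165 176 185 184 184 182 181 181 182
  181 181]
 [ 78  78 101 131 138 115 126 140 148 143 159 171 170 164 170 183 182 179
  181 184]
 [120 115 127 143 142 131 129 124 137 143 153 146 145 148 166 185 183 182
  182 180]
 [136 137 134 134 135 137 133 138 168 168 172 165 160 139 152 169 181 182
  180 182]
 [134 133 133 139 143 140 140 150 185 182 184 184 181 164 164 172 182 182
  183 181]
 [169 167 167 166 144 148 148 173 182 184 184 182 183 185 184 183 183 182
  181 182]
 [183 184 182 181 171 171 173 184 182 183 180 183 180 183 183 182 181 181
  181 183]]
tip proj [[265.41265767 210.41804596]] [[0.57642422 0.05477763 0.053     ]]
[[139 141 133 121 120 166 194 199 201 202 200 201 201 201]
 [140 144 141 139 141 171 191 195 199 201 201 201 201 201]
 [140 142 145 145 147 168 186 192 195 197 194 186 182 178]
 [141 142 142 137 143 164 172 173 168 164 161 148 151 165]
 [160 142 143 138 138 166 160 128 153 166 153 122 128 179]
 [188 162 142 146 143 169 158 101 158 192 174 112  96 156]
 [200 180 150 149 151 164 163 158 153 157 161 148 157 169]
 [201 182 154 147 143 140 166 195 187 160 149 155 183 182]
 [201 191 181 180 177 156 166 187 193 195 178 155 158 147]
 [201 201 201 201 200 176 159 166 183 200 201 191 169 141]
 [201 201 201 201 201 190 165 166 191 201 201 201 196 183]
 [201 200 201 201 201 201 190 188 198 201 201 201 201 201]
 [201 200 200 201 201 201 201 200 200 201 200 201 201 201]
 [200 200 201 201 200 201 201 200 201 201 200 201 201 201]
 [201 201 200 201 201 201 201 201 201 192 176 168 168 171]]
[[311.66024036 207.79955996]]
```

The needle tip in the first top image ends at about px (266,210.5). The cross dot is now at (266.07,210.43), so it's on target to about 1 mm and I can press.

Call:
{"fn": "play_rows", "kwargs": {
  "steps": [
    [[0,0.002,0.02,0],[0,0,0.03,0],[0,0,0.03,0],[0,0,0.025,0],[0,0,0.012,0]]
  ]
}}

```text
time: 8.15
ee_pos: [0.489, -0.2935, 0.0578]
tcp_rot: [-179.8, -0.1, 84.3]
wrist_force: [-1.0, 0.4, 0.1]
opening: -0.0
grasp_force: 0.0
```

Call:
{"fn": "play_rows", "kwargs": {
  "steps": [
    [[0,0,0.003,0],[0,0,0.003,0],[0,0,0.003,0],[0,0,0.003,0],[0,0,0,0]]
  ]
}}

```text
time: 8.57
ee_pos: [0.4908, -0.2956, 0.0504]
tcp_rot: [179.9, 0.0, 84.2]
wrist_force: [0.3, 1.9, 3.1]
opening: -0.0
grasp_force: 1.8
```

Call:
{"fn": "play_rows", "kwargs": {
  "steps": [
    [[0,0,0.002,0],[0,0,0.002,0],[0,0,0.001,0],[0,0,0,0],[0,0,0,0]]
  ]
}}

```text
time: 8.98
ee_pos: [0.4909, -0.2957, 0.0477]
tcp_rot: [179.8, 0.1, 84.2]
wrist_force: [-4.7, 6.7, 23.4]
opening: -0.0005
grasp_force: 11.4
```

Call:
{"fn": "play_rows", "kwargs": {
  "steps": [
    [[0,0,-0.012,0],[0,0,-0.03,0],[0,0,-0.035,0],[0,0,-0.035,0],[0,0,-0.022,0]]
  ]
}}

```text
time: 9.4
ee_pos: [0.4902, -0.2959, 0.1821]
tcp_rot: [179.8, 0.1, 84.1]
wrist_force: [0.7, -0.1, 0.9]
opening: -0.0002
grasp_force: 0.0
```

Call:
{"fn": "play_rows", "kwargs": {
  "steps": [
    [[0.02,0.006,0,0],[0.03,0.008,0,0],[0.03,0.009,0,0],[0.03,0.009,0,0],[0.03,0.008,0,0]]
  ],
  "gripper": 0.06
}}

```text
time: 9.82
ee_pos: [0.5443, -0.1593, 0.1784]
tcp_rot: [180.0, 0.0, 84.1]
wrist_force: [-0.0, -0.7, 0.7]
opening: 0.0594
grasp_force: 0.0
```

Call:
{"fn": "play_rows", "kwargs": {
  "steps": [
    [[0.03,0.008,0,0],[0.03,0.008,0,0],[0.018,0.006,0,0],[0,0,0,0],[0,0,0,0]]
  ]
}}

```text
time: 10.23
ee_pos: [0.5739, -0.0843, 0.1781]
tcp_rot: [-180.0, 0.0, 84.3]
wrist_force: [-0.2, -0.2, -0.3]
opening: 0.0598
grasp_force: 0.0
```

Call:
{"fn": "play_rows", "kwargs": {
  "steps": [
    [[0.003,0.002,0.02,0],[0,0,0.035,0],[0,0,0.035,0],[0,0,0.022,0],[0,0,0.01,0]]
  ]
}}

```text
time: 10.65
ee_pos: [0.5738, -0.0832, 0.0526]
tcp_rot: [-179.7, 0.0, 84.1]
wrist_force: [0.2, 0.2, 0.4]
opening: 0.0598
grasp_force: 0.0
```

Call:
{"fn": "play_rows", "kwargs": {
  "steps": [
    [[0,0,0,0],[0,0,0,0],[0,0,0,0],[0,0,0,0],[0,0,0,0]]
  ],
  "gripper": 0.02,
  "squeeze": 40
}}

```text
time: 11.07
ee_pos: [0.5768, -0.0826, 0.0582]
tcp_rot: [179.9, 0.0, 84.1]
wrist_force: [-1.6, -2.5, 4.6]
opening: 0.0292
grasp_force: 40.4
```

Call:
{"fn": "play_rows", "kwargs": {
  "steps": [
    [[0,0,0,0],[0,0,0,0],[0,0,0,0],[0,0,0,0],[0,0,0,0]]
  ]
}}

```text
time: 11.48
ee_pos: [0.5769, -0.0824, 0.0582]
tcp_rot: [179.8, 0.0, 84.2]
wrist_force: [-2.0, -2.1, 6.5]
opening: 0.0289
grasp_force: 40.7
```

Call:
{"fn": "play_rows", "kwargs": {
  "steps": [
    [[0.004,-0.0016,0,0],[0.006,-0.003,0,0],[0.007,-0.003,0,0],[0.008,-0.003,0,0],[0.008,-0.003,0,0]]
  ]
}}

```text
time: 11.9
ee_pos: [0.5673, -0.048, 0.0582]
tcp_rot: [179.8, 0.0, 84.1]
wrist_force: [2.1, -4.3, 6.1]
opening: 0.029
grasp_force: 40.6
```

Call:
{"fn": "play_rows", "kwargs": {
  "steps": [
    [[0.008,-0.004,0,0],[0.007,-0.003,0,0],[0.006,-0.003,0,0],[0.0048,-0.002,0,0],[0,0,0,0]]
  ]
}}

```text
time: 12.32
ee_pos: [0.5577, -0.02, 0.0581]
tcp_rot: [179.8, -0.0, 84.2]
wrist_force: [1.5, 3.4, 6.2]
opening: 0.0289
grasp_force: 40.6
```

Call:
{"fn": "play_rows", "kwargs": {
  "steps": [
    [[0,0,0,0],[0,0,0,0],[0,0,0,0],[0,0,0,0],[0,0,0,0]]
  ]
}}

```text
time: 12.73
ee_pos: [0.5577, -0.0202, 0.0581]
tcp_rot: [179.8, -0.1, 84.2]
wrist_force: [-0.3, 1.9, 6.2]
opening: 0.0289
grasp_force: 40.7
```

Call:
{"fn": "play_rows", "kwargs": {
  "steps": [
    [[-0.001,0,0,0],[0,0,0,0],[0,0,0,0],[0,0,0,0],[0,0,0,0]]
  ]
}}

```text
time: 13.15
ee_pos: [0.5576, -0.0213, 0.0581]
tcp_rot: [179.8, -0.1, 84.2]
wrist_force: [-0.4, 1.7, 6.0]
opening: 0.0288
grasp_force: 40.7
```

Call:
{"fn": "play_rows", "kwargs": {
  "steps": [
    [[0,0,0,0],[0,0,0,0],[0,0,0,0],[0,0,0,0],[0,0,0,0]]
  ],
  "gripper": 0.06
}}

```text
time: 13.57
ee_pos: [0.5564, -0.022, 0.0561]
tcp_rot: [-180.0, -0.0, 84.2]
wrist_force: [0.1, -0.4, 0.1]
opening: 0.0603
grasp_force: 0.0
```

Call:
{"fn": "play_rows", "kwargs": {
  "steps": [
    [[0,0,-0.015,0],[0,0,-0.03,0],[0,0,-0.03,0],[0,0,-0.03,0],[0,0,-0.02,0]]
  ]
}}

```text
time: 13.98
ee_pos: [0.5568, -0.022, 0.1842]
tcp_rot: [179.9, -0.0, 84.2]
wrist_force: [0.9, 0.3, 1.0]
opening: 0.0598
grasp_force: 0.0
```

Call:
{"fn": "play_rows", "kwargs": {
  "steps": [
    [[-0.02,-0.004,0,0],[-0.035,-0.005,0,0],[-0.035,-0.005,0,0],[-0.035,-0.005,0,0],[-0.035,-0.005,0,0]]
  ],
  "gripper": 0
}}

```text
time: 14.4
ee_pos: [0.5157, -0.18, 0.1813]
tcp_rot: [180.0, 0.0, 84.2]
wrist_force: [0.1, -0.8, -0.7]
opening: 0.0003
grasp_force: 0.0
```

Call:
{"fn": "play_rows", "kwargs": {
  "steps": [
    [[-0.035,-0.005,0,0],[-0.035,-0.004,0,0],[-0.03,-0.004,0,0],[-0.02,-0.002,0,0],[0,0,0,0]]
  ]
}}

```text
time: 14.82
ee_pos: [0.488, -0.2998, 0.1808]
tcp_rot: [-180.0, 0.0, 83.9]
wrist_force: [1.0, 0.2, -0.7]
opening: -0.0002
grasp_force: 0.0
```

Run:
```python
from h import *
print(bot.get_obs()["ee_pos"])
c=check("ring","a4",TIP)
for n,g in(("cross",TIP-[.0183,-.0609]),("square",TIP-[.0395,-.0212]),("tri",TIP+[.0213,.0397])):
    uv=dotc(c["img"],proj(c,[*g,.0495])[0]); print(n,uv.round(2),onz(c,[uv],.0495)[0,:2].round(4))
```

```text
[ 0.48803996 -0.29984472  0.18078258]
ring [265.92 210.73] [0.5769 0.056 ] still to go stage x,y mm -0.18 0.62
cross [235.55 219.47] [0.5585 0.1178]
square [254.93 229.75] [0.5372 0.0776]
tri [246.55 200.58] [0.5982 0.0963]
```

View pics/a4.png

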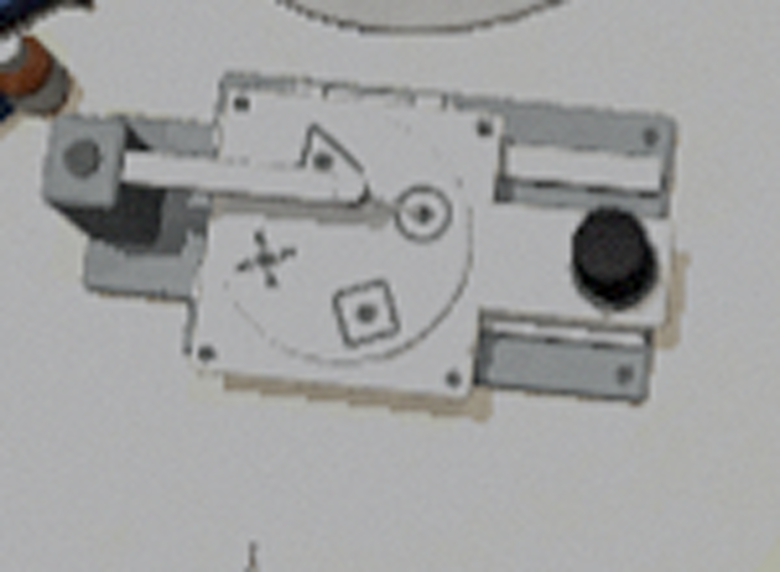

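The ring's dot is at crop (423,214), right at the needle's end, within about 0.7 mm. I'll press: shift +4 mm in tool x, then go down.

Call:
{"fn": "play_rows", "kwargs": {
  "steps": [
    [[0.004,0.002,0.02,0],[0,0,0.03,0],[0,0,0.03,0],[0,0,0.025,0],[0,0,0.015,0]]
  ]
}}

```text
time: 15.28
ee_pos: [0.4907, -0.291, 0.0581]
tcp_rot: [-179.8, -0.1, 84.2]
wrist_force: [-0.4, -0.1, -0.4]
opening: 0.0001
grasp_force: 0.0
```

Call:
{"fn": "play_rows", "kwargs": {
  "steps": [
    [[0,0,0.003,0],[0,0,0.003,0],[0,0,0.003,0],[0,0,0.003,0],[0,0,0,0]]
  ]
}}

```text
time: 15.7
ee_pos: [0.4923, -0.2927, 0.0502]
tcp_rot: [179.9, 0.0, 84.2]
wrist_force: [0.4, 3.1, 3.2]
opening: 0.0001
grasp_force: 1.9
```

Call:
{"fn": "play_rows", "kwargs": {
  "steps": [
    [[0,0,0.002,0],[0,0,0.002,0],[0,0,0.001,0],[0,0,0,0],[0,0,0,0]]
  ]
}}

```text
time: 16.12
ee_pos: [0.4925, -0.2929, 0.0477]
tcp_rot: [179.8, 0.0, 84.2]
wrist_force: [-5.6, 7.9, 23.7]
opening: 0.0001
grasp_force: 11.7
```

Call:
{"fn": "play_rows", "kwargs": {
  "steps": [
    [[0,0,-0.012,0],[0,0,-0.03,0],[0,0,-0.035,0],[0,0,-0.03,0],[0,0,-0.02,0]]
  ]
}}

```text
time: 16.53
ee_pos: [0.492, -0.2934, 0.1749]
tcp_rot: [179.8, 0.1, 84.1]
wrist_force: [0.8, -0.9, 0.9]
opening: 0.0001
grasp_force: 0.0
```

Call:
{"fn": "play_rows", "kwargs": {
  "steps": [
    [[0,0,0,0],[0,0,0,0],[0,0,0,0],[0,0,0,0],[0,0,0,0]]
  ]
}}

```text
time: 16.95
ee_pos: [0.4911, -0.2926, 0.1699]
tcp_rot: [-179.9, -0.0, 84.2]
wrist_force: [-0.4, 0.1, 0.3]
opening: -0.0
grasp_force: 0.0
```

Run:
```python
from h import *
check("ring","a5",TIP); print(bot.get_obs()["ee_pos"]); print(bot.job_done())
```

```text
ring [265.92 210.73] [0.5769 0.056 ] still to go stage x,y mm -0.18 0.63
[ 0.49115591 -0.29257726  0.17014024]
the job is handed in; nothing more can be done
None
```

I logged the cross dot and then the ring dot with full button presses, each placed within about 1 mm of the pointer by the top camera; the stage rests on the ring, the gripper is clear of the button, and the job is handed in at about 17 s.

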